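# Shut and lock the access cover of a model-railway control unit

## Task

The fuse work on the grey control unit is finished, so swing its hinged access cover shut, push the sprung stud in until you feel it bottom, turn it a quarter turn clockwise until it locks, and let go. The stud's catch is easily bent: push and turn by feel, never force it, and leave the paints, tools and model on the bench as they are.

Things in the scene. Friction and masses are not known exactly. Their poses are not given: they have to be found in the camera images.
- unit: Grey sheet-metal control unit, 195 (x) x 180 (y) x 86 mm high, fixed to the bench. Origin at bench height; its front face, with two black knobs, is 90 mm towards its own -x, its rear 105 mm towards +x. The bay in its top (x -86 to +50) is closed by the hinged cover; behind that is a fixed deck 86 mm high. The catch for the stud is in the bay.
- cover (a joint): Angle of the hinged access cover: 0 = shut flat on the unit, grows as its front edge rises (starts ajar at 0.35 to 0.75). Bare aluminium plate 135 mm from hinge line to free front edge, 176 mm wide, 4 mm thick. A stiff hinge holds it at any angle; about 5 to 10 N on its outer face near the free edge swings it down.
- cover_hinge (a point): Middle of the hinge line, level with the outer face of the cover; axes move with the cover: x along the plate from the free edge to the hinge (the cover extends to -x), y along the hinge line, z out of the outer face.
- cover_push (a point): Point on the outer face of the cover for pushing it: 15 mm from the free edge, 58 mm to the +y side of the stud's axis, 120 mm from the hinge line. Axes as cover_hinge.
- stud_grip (a point): Middle of the stud's grip bar: 10 mm thick (x), 44 mm long (y), 25 mm high (z), on the stud's axis, which stands square on the cover 92 mm from the hinge line, mid-width. The bar's foot and top are 12 mm below and above this point. x is across the bar, y along it, z out along the axis; all turn with the stud. Unlocked, the bar lies parallel to the hinge line.
- stud_flange (a point): Centre of the top face of the stud's round flange, 48 mm across and 6 mm thick, at the foot of the grip bar; fingertips can press on it at either side of the bar. With the stud out, the flange's top is 32 mm and its underside 26 mm above the cover's outer face. Axes as stud_grip.
- plunger (a joint): How far the stud is pushed in (m): 0 = out. Spring: 3 N to start, 0.3 N more per mm. The catch's height is unknown: the stud can turn only when in by more than a depth that differs each time, 4.5 to 19.5 mm; 1.5 mm further its foot meets a hard rubber buffer (15 N per mm), felt as a sharp rise of force. 13 to 16 N in all is always deep enough and safe. Locked and let go it rests 2 to 17 mm in.
- stud (a joint): Turn of the stud (rad), clockwise seen from above: 0 = unlocked (starts at 0 to 0.08), stop at 1.5. Not pushed deep enough, the catch blocks it at about 0.15. It must be held in while it turns from there to past 1.3, which takes under 0.3 N m; then, let go, it springs out a few mm into the catch and is locked.
- crosspin: Small steel cross pin through the foot of the stud, 42 mm beneath the cover's outer face, reaching 14 mm to each side; inside the unit when the cover is shut. Its origin is on the stud's axis, level with the cover's outer face while the stud is out. Pressing it on the catch or buffer with more than 18 N (beyond the spring's own force) bends it.
- paint_a: Small paint jar, 34 mm across, 52 mm high, white cap; beside the unit. Origin under its centre. Leave alone.
- paint_b: Small paint jar, 34 mm across, 52 mm high, black cap. Origin under its centre. Leave alone.
- cap: White paint-jar cap, open side up, 28 mm across, 16 mm high, standing on the unit's rear deck. Leave alone.
- paintbrush: Paintbrush 160 mm long, lying in front of the unit. Leave alone.
- driver: Screwdriver 150 mm long, black handle, lying beside the unit. Leave alone.
- bud_tub: Clear tub of cotton buds, 74 mm across, 70 mm high. Leave alone.
- coach: Model railway coach, 300 x 57 x 64 mm, green sides, olive roof. Leave alone.
- straightedge: Steel straightedge 300 x 30 x 4 mm, lying flat. Leave alone.

How it is judged:
By the outcome, as a careful person would: the job done as asked, in the order asked, and still so for the second after the job is handed in, with the robot touching nothing.
It also fails if it takes over 72 s, if anything falls off the work surface, if the arm or the gripper's body presses on something with over 40 N, if the wrist force passes 120 N, or if a joint passes its speed limit or range.

## Robot

A 7-joint arm with a two-finger parallel gripper is mounted at the origin on the work surface. World frame = base frame: x ahead of the robot, y to its left, z up, the work surface at z = 0. Lengths are in m, angles in rad, forces in N, time in s.
With the tool pointing down it reaches from about 0.4 to 0.85 m from the base axis. Payload 10.4 kg.
Tool frame: the origin (TCP) lies at the very end of the fingers, on their centre line; the grasp point (between the pads) lies 19 mm behind it; z points along the fingers, y is the direction in which the jaws open and shut (so a half turn about z gives the same grasp; the last joint's range is limited). The gripper opens to 85 mm and grips with 20 to 120 N. Pads are 22 mm wide; open, the fingers measure 114 mm over their backs; the gripper's body (76 mm by 85 mm) begins 54 mm behind the grasp point. The pads swing forward as they close: fully open they stand 13 mm farther back than shut.
Start: joints at [-1.139, 0.332, -0.065, 1.46, 0.022, 1.35, -0.088], TCP at [0.275, 0.561, 0.231] pointing down, gripper open.
Joint ranges: [-2.6, 2.6], [-0.5, 2.12], [-1.47, 1.34], [0.16, 2.42], [-1.27, 4.41], [0.06, 2.06], [-2.6, 2.6]. Speed limits (rad/s): [2.22, 2.22, 2.79, 2.79, 3.14, 3.14, 3.14].

## Interface

Orientations are given as a unit quaternion [x, y, z, w].
In Python, from workcell import manip gives the robot as it stands.
- The arm moves only by the tool arm_command, never from a script. Its arguments are lists of equal length, an entry for each row: "slide": the shift along the tool's x, y, z in mm, a list of three; "turn": the turn about the tool's z in degrees; "grip": the closure, from 0 (fully open) to 1 (shut). In form: {"slide": [[tx, ty, tz], ...], "turn": [turn, ...], "grip": [grip, ...]}. A call has 1 to 10 rows; each row shifts and turns the commanded pose from where the row before left it, along the tool's axes as they then stand; what a row does not reach is not made up. A row lasts 1/12 s, in which the tool goes at most 41.7 mm and 7.16 degrees, less where a joint would pass 70% of its speed; a pose out of reach is approached as far as the arm can. A call with a gripper value outside its range is refused whole. The fingers move at their own pace and stop on an object; "newtons" is the grip in N (left out, the last holds). Time passes only in rows, so rows that do not move let the fingers close. It gives the time, the measured TCP pose, the force and the opening at its end, in the units of the state.
- manip.get_obs(): the state, without advancing time (a new reading comes with each control period).
- manip.camera(name): name is "scene" or "side" or "wrist"; returns the picture (400x640x3 uint8, blue, green, red); there is no depth.
- manip.camera_info(name): a dict with "fx", "fy", "cx", "cy" (pixels), "rvec" (rotation vector, rad) and "tvec" (3), from world to camera coordinates, as OpenCV has them. Camera axes: x right, y down, z forward; pixel columns grow to the right and rows downward; lengths in m; the calibration is good to about 2 mm. A picture is of the moment at which its call begins: read the wrist's pose just before it. camera_info takes no time and is no camera call; for the wrist camera it gives the pose at the moment of the call.
- manip.hand_in(): hands the job in, once; it reports no verdict.
Trained networks look in the newest picture that a camera, given by its name, has taken for a name from the list of things; names that differ only in an ending like _2 or _b are one class to them, and where a whole thing is asked for, a point or a joint stands for the part that bears it (a point fixed in the world has none). Each returns a list of dicts, best first, with "score" (0 to 1); they miss things now and then, are a little off and sometimes report something else, mostly with a low value. They report only what shows in the picture. A call takes as long as a camera call.
- manip.cut_out(target, camera): "pixels" (400x640 bool, what is visible of it).
- manip.tip_of(target, camera): "xyz" ([x, y, z] in m, in the coordinates of the camera as it stood for that picture, good to about 4 mm: a listed point, or the origin of a listed thing).
The state is a dict: "clock": time; "joint_pos": joint angles; "joint_velocities": joint speeds; "tau": joint torques, N m; "position": TCP position; "ee_rot": TCP orientation; "ft_force": force on the tool from outside, world axes, zero at the start; "torque": the same for the moment, N m; "grip_width": opening from 0.0 (shut) to 1.0 (fully open).
Only numpy, scipy, OpenCV 4.12 (cv2) and the standard library are available. Lean on these libraries where they do the work, as an engineer would, in place of code of your own. Each camera call takes 0.05 s, during which the arm holds its last target.

## Working session

There is one attempt and no reset: what is moved stays moved. The work goes in short steps, Python scripts to look and compute and a tool call to move; the robot and the scene stay as the last step left them, time stands still between calls to the robot, and variables do not carry over. Pictures are saved under pics/ and viewed, and the job is handed in when it is done.

Besides the shell and the picture viewer there is one more tool, called after "Request:" as name(argument=value, ...), one argument or row to a line, values as JSON. arm_command: Moves the arm, as the interface text tells. Its arguments: {"type":"object","properties":{"slide":{"type":"array","items":{"type":"array","items":{"type":"number"}}},"turn":{"type":"array","items":{"type":"number"}},"grip":{"type":"array","items":{"type":"number"}},"newtons":{"type":"number"}},"required":["slide","turn","grip"]}

```bash
mkdir -p pics; ls
cat > h.py <<'E'
import numpy as np, cv2
from scipy.spatial.transform import Rotation as R
from workcell import manip
def w(cam,p):
    i=manip.camera_info(cam); Rm=cv2.Rodrigues(np.array(i['rvec'],float))[0]
    return Rm.T@(np.array(p)-np.array(i['tvec']).ravel())
def proj(cam,P):
    i=manip.camera_info(cam)
    K=np.array([[i['fx'],0,i['cx']],[0,i['fy'],i['cy']],[0,0,1]],float)
    return cv2.projectPoints(np.array(P,float).reshape(-1,3),np.array(i['rvec'],float),np.array(i['tvec'],float),K,None)[0].reshape(-1,2)
E
python3 - <<'E'
from h import *
o=manip.get_obs(); print({k:np.round(v,4) for k,v in o.items()})
for c in ['scene','side']:
    cv2.imwrite(f'pics/{c}0.png',manip.camera(c))
    for t in ['unit','cover_hinge','cover_push','stud_grip','stud_flange','crosspin']:
        for d in manip.tip_of(t,c)[:2]: print(c,t,round(d['score'],2),np.round(w(c,d['xyz']),4))
print(manip.get_obs()['clock'])
E
```

```text
pics
{'clock': np.float64(0.0), 'joint_pos': array([-1.1386,  0.3329, -0.0647,  1.461 ,  0.0216,  1.3499, -0.0885]), 'joint_velocities': array([ 0.0024, -0.0014,  0.0001, -0.0003,  0.0008,  0.0013,  0.0013]), 'tau': array([-2.00000e-04, -6.25441e+01,  4.89000e-02, -3.91602e+01,
        1.61000e-02,  9.80000e-03, -1.00000e-04]), 'position': array([0.2744, 0.5611, 0.2305]), 'ee_rot': array([ 2.254e-01,  9.743e-01, -7.000e-04, -1.000e-04]), 'ft_force': array([ 0.681 ,  0.4032, -0.1451]), 'torque': array([-0.0131,  0.0377, -0.0196]), 'grip_width': np.float64(0.996)}
scene unit 0.75 [5.346e-01 8.200e-02 1.000e-04]
scene cover_hinge 0.96 [0.5896 0.0811 0.0942]
scene cover_hinge 0.52 [ 5.927e-01  2.252e-01 -3.000e-04]
scene cover_push 0.92 [0.4961 0.1389 0.1679]
scene stud_grip 0.54 [0.5464 0.0808 0.1836]
scene stud_flange 0.71 [0.5373 0.0793 0.1749]
side unit 0.98 [0.5346 0.084  0.0013]
side cover_hinge 0.88 [0.588  0.081  0.0884]
side cover_push 0.61 [0.4966 0.1381 0.1665]
side cover_push 0.52 [0.4221 0.3856 0.0053]
side stud_grip 0.74 [0.5494 0.082  0.1856]
side stud_flange 0.48 [0.5392 0.0834 0.176 ]
side crosspin 0.55 [0.4993 0.141  0.1641]
0.7
```

View pics/scene0.png

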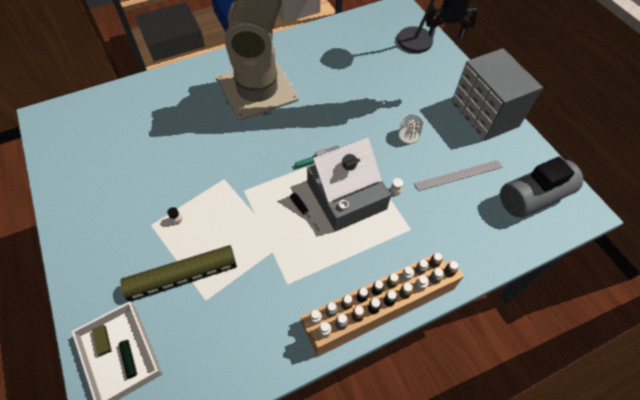

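View pics/side0.png

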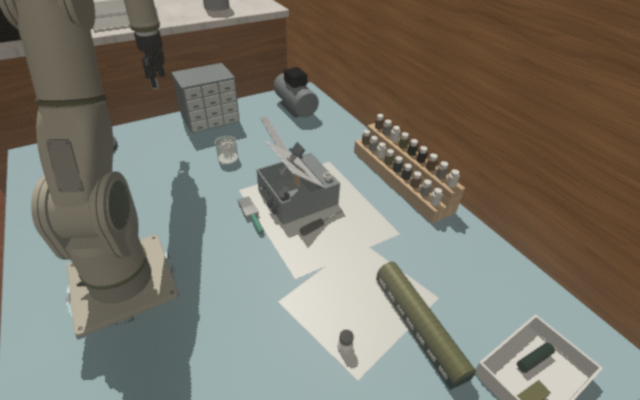

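The scene view shows the unit near (350,190) px with the cover ajar and the stud at (349,161). The network points agree between cameras: hinge ≈ (0.589, 0.081, 0.09), cover angle ≈ 0.70, yaw ≈ 0. I'll turn the tool by 64° so the jaws lie along world x, and close the fingers.

Request:
arm_command(
  slide=[
    [0,0,-2],
    [0,0,-2],
    [0,0,-2],
    [0,0,-2],
    [0,0,0],
    [0,0,0],
    [0,0,0],
    [0,0,0],
    [0,0,0],
    [0,0,0],
  ],
  turn=[6.4,6.4,6.4,6.4,6.4,6.4,6.4,6.4,6.4,6.4],
  grip=[1,1,1,1,1,1,1,1,1,1],
  newtons=30,
)

```text
clock: 1.53
position: [0.2745, 0.5615, 0.2393]
ee_rot: [0.709, 0.705, 0.0, -0.0]
ft_force: [-1.1, -0.2, 0.4]
grip_width: 0.001
```

Request:
arm_command(
  slide=[
    [-30,17,0],
    [-30,17,0],
    [-30,17,0],
    [-30,17,0],
    [-30,17,0],
    [-30,17,0],
    [-30,17,0],
    [-30,17,0],
    [-30,17,0],
    [-30,17,0],
  ],
  turn=[0,0,0,0,0,0,0,0,0,0],
  grip=[1,1,1,1,1,1,1,1,1,1],
)

```text
clock: 2.37
position: [0.4448, 0.2598, 0.2396]
ee_rot: [0.707, 0.707, 0.0, -0.0]
ft_force: [0.8, 0.9, 0.2]
grip_width: -0.0
```

Request:
arm_command(
  slide=[
    [-30,16,0],
    [-30,16,0],
    [-30,16,0],
    [-31,17,0],
    [0,0,0],
    [0,0,0],
  ],
  turn=[0,0,0,0,0,0],
  grip=[1,1,1,1,1,1],
)

```text
clock: 2.87
position: [0.5099, 0.1382, 0.2395]
ee_rot: [0.709, 0.705, 0.0, 0.0]
ft_force: [-0.6, 0.6, -0.7]
grip_width: -0.004
```

Run:
```python
from h import *
print(manip.get_obs()['position'])
for c in ['wrist','scene','side']:
    im=manip.camera(c)
    cv2.imwrite(f'pics/{c}1.png',im)
    for t in ['cover_hinge','cover_push','stud_grip','stud_flange']:
        for d in manip.tip_of(t,c)[:1]: print(c,t,round(d['score'],2),np.round(w(c,d['xyz']),4))
```

```text
[0.50987426 0.13817756 0.23949482]
wrist cover_hinge 0.79 [0.5855 0.0866 0.0892]
wrist cover_push 0.97 [0.4948 0.1407 0.1671]
wrist stud_grip 0.56 [0.5456 0.083  0.1806]
wrist stud_flange 0.57 [0.5385 0.0845 0.1711]
scene cover_hinge 0.94 [0.5902 0.0822 0.0912]
scene cover_push 0.68 [0.4986 0.1374 0.1677]
scene stud_grip 0.73 [0.5489 0.0826 0.187 ]
scene stud_flange 0.49 [0.5388 0.0813 0.1754]
side cover_hinge 0.71 [0.5899 0.082  0.0914]
side cover_push 0.58 [0.4988 0.1385 0.1679]
side stud_grip 0.6 [0.5449 0.0837 0.1853]
side stud_flange 0.63 [0.5374 0.0828 0.1776]
```

View pics/wrist1.png

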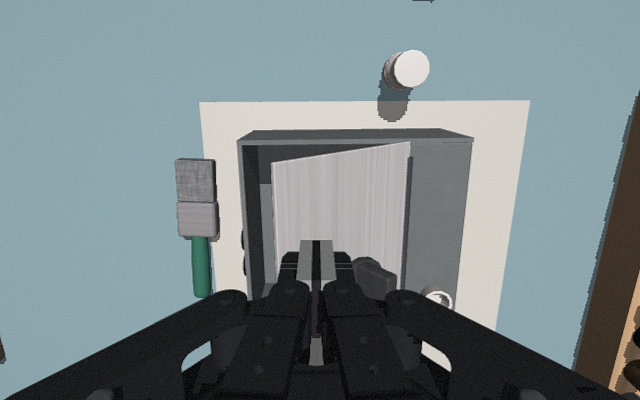

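Wrist view: cover plate spans about (275–410, 145–270) px, finger tips are over the push point (≈(318,245)), and the unit's edges are level in the picture, so yaw ≈ 0. Descending to contact.

Request:
arm_command(
  slide=[
    [0,0,15],
    [0,0,15],
    [0,0,15],
    [0,0,10],
    [0,0,6],
    [0,0,3],
    [0,0,3],
  ],
  turn=[0,0,0,0,0,0,0],
  grip=[1,1,1,1,1,1,1],
)

```text
clock: 4.2
position: [0.5093, 0.1403, 0.1725]
ee_rot: [0.707, 0.707, 0.0, 0.0]
ft_force: [-0.3, 0.6, 0.1]
grip_width: 0.003
```

Request:
arm_command(
  slide=[
    [0,-1,3],
    [0,-1,3],
    [0,-1,3],
    [0,-1,3],
  ],
  turn=[0,0,0,0],
  grip=[1,1,1,1],
)

```text
clock: 4.53
position: [0.5056, 0.1405, 0.1608]
ee_rot: [0.707, 0.707, 0.001, 0.0]
ft_force: [-0.2, 0.4, 3.8]
grip_width: -0.001
```

Request:
arm_command(
  slide=[
    [0,-4,6],
    [0,-4,6],
    [0,-3,6],
    [0,-3,6],
    [0,-2,6],
    [0,-2,6],
  ],
  turn=[0,0,0,0,0,0],
  grip=[1,1,1,1,1,1],
)

```text
clock: 5.03
position: [0.4867, 0.1403, 0.1236]
ee_rot: [0.707, 0.707, -0.0, -0.0]
ft_force: [-0.7, 0.0, 3.2]
grip_width: 0.0
```

Request:
arm_command(
  slide=[
    [0,-2,5],
    [0,-2,5],
    [0,-1,5],
    [0,-1,4],
  ],
  turn=[0,0,0,0],
  grip=[1,1,1,1],
)

```text
clock: 5.37
position: [0.4812, 0.1402, 0.1048]
ee_rot: [0.707, 0.707, 0.0, 0.0]
ft_force: [1.1, 1.1, 2.5]
grip_width: -0.001
```

Request:
arm_command(
  slide=[
    [0,0,3],
    [0,0,3],
    [0,0,2],
    [0,0,2],
  ],
  turn=[0,0,0,0],
  grip=[1,1,1,1],
)

```text
clock: 5.7
position: [0.4808, 0.1402, 0.0949]
ee_rot: [0.707, 0.707, -0.0, -0.0]
ft_force: [-1.7, 0.1, 2.5]
grip_width: 0.007
```

Run:
```python
from h import *
for c in ['scene','side']:
    im=manip.camera(c)
    x,y=(350,180) if c=='scene' else (300,180)
    cv2.imwrite(f'pics/{c}2.png',cv2.resize(im[y-75:y+75,x-100:x+100],None,fx=4,fy=4,interpolation=2))
o=manip.get_obs();print(o['position'],o['ft_force'])
```

```text
[0.48093644 0.14017022 0.09490321] [ 0.93202834 -0.22569151  0.8236658 ]
```

View pics/side2.png

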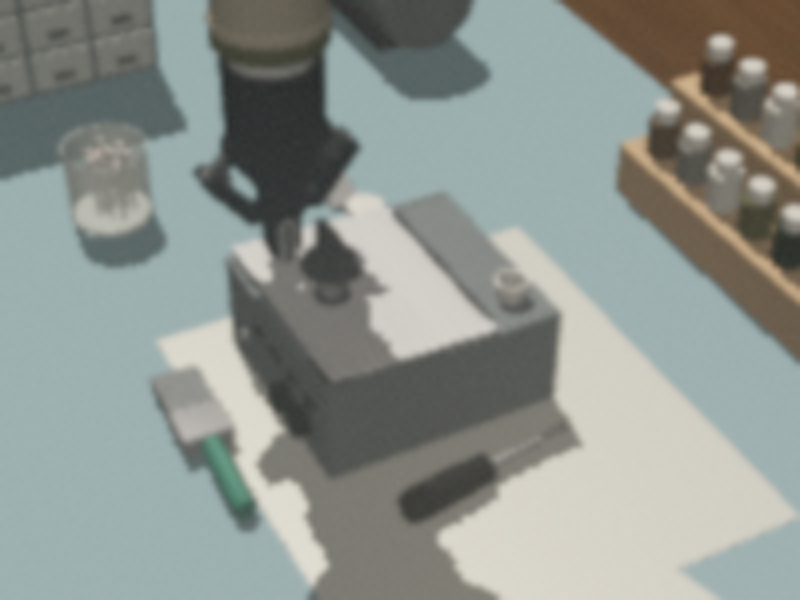

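The side view shows the cover nearly flat under the fingertips (at ~(290,240)). Pressing on until it seats.

Request:
arm_command(
  slide=[
    [0,0,1],
    [0,0,1],
    [0,0,1],
    [0,0,1],
  ],
  turn=[0,0,0,0],
  grip=[1,1,1,1],
)

```text
clock: 6.13
position: [0.4811, 0.1402, 0.0913]
ee_rot: [0.707, 0.707, -0.0, -0.0]
ft_force: [-2.5, -0.5, 1.3]
grip_width: 0.001
```

Request:
arm_command(
  slide=[
    [0,0,1],
    [0,0,1],
    [0,0,0],
  ],
  turn=[0,0,0],
  grip=[1,1,1],
)

```text
clock: 6.38
position: [0.4811, 0.1403, 0.0901]
ee_rot: [0.708, 0.707, 0.0, -0.0]
ft_force: [-6.1, -2.6, 13.0]
grip_width: 0.001
```

Force jumped to 13 N at z = 0.090: cover seated. Rise, open, and look.

Request:
arm_command(
  slide=[
    [0,0,-3],
    [0,0,-10],
    [0,0,-25],
    [0,0,-35],
    [0,0,-35],
    [0,0,-12],
    [0,0,0],
    [0,0,0],
    [0,0,0],
    [0,0,0],
  ],
  turn=[0,0,0,0,0,0,0,0,0,0],
  grip=[1,1,1,1,0,0,0,0,0,0],
)

```text
clock: 7.22
position: [0.4805, 0.1401, 0.2081]
ee_rot: [0.707, 0.707, -0.001, -0.0]
ft_force: [-0.9, 0.4, 0.5]
grip_width: 0.848
```

Run:
```python
from h import *
print(manip.get_obs()['position'])
for c in ['wrist','scene','side']:
    im=manip.camera(c)
    if c=='wrist': cv2.imwrite(f'pics/{c}3.png',im)
    for t in ['cover_hinge','cover_push','stud_grip','stud_flange','unit']:
        for d in manip.tip_of(t,c)[:1]: print(c,t,round(d['score'],2),np.round(w(c,d['xyz']),4))
```

```text
[0.4805001  0.1400807  0.20813501]
wrist cover_hinge 0.83 [0.5835 0.0836 0.091 ]
wrist cover_push 0.9 [0.4669 0.1351 0.0896]
wrist stud_grip 0.9 [0.4925 0.0782 0.1335]
wrist stud_flange 0.94 [0.4955 0.0788 0.122 ]
scene cover_hinge 0.66 [0.5858 0.0818 0.0919]
scene cover_push 0.94 [0.4659 0.1372 0.0878]
scene stud_grip 0.63 [0.4932 0.0814 0.1349]
scene stud_flange 0.7 [0.5894 0.0804 0.0923]
scene unit 0.57 [0.5351 0.0837 0.0012]
side cover_hinge 0.77 [0.5879 0.0802 0.0882]
side cover_push 0.65 [0.4691 0.1397 0.0901]
side stud_grip 0.57 [0.4933 0.0815 0.1349]
side stud_flange 0.44 [0.4932 0.0811 0.1249]
side unit 0.82 [5.339e-01 8.220e-02 1.000e-04]
```

View pics/wrist3.png

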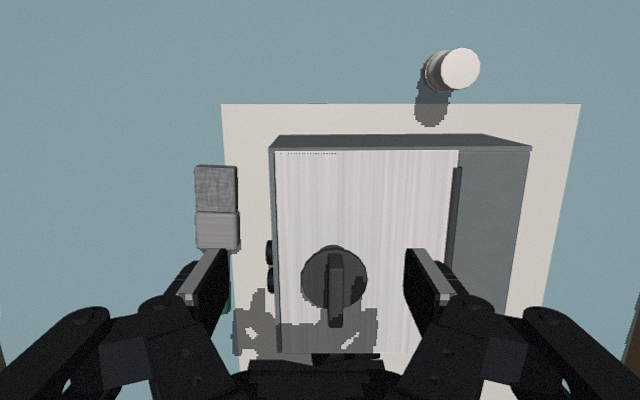

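Cover is flat and shut. The bar at (335,290) px is parallel to the hinge, with its axis ≈ (0.494, 0.081) and the flange top ≈ 0.122. Moving above it with a half-open gripper.

Request:
arm_command(
  slide=[
    [-20,5,0],
    [-20,5,0],
    [-19,4,0],
    [0,0,0],
    [0,0,0],
    [0,0,0],
  ],
  turn=[0,0,0,0,0,0],
  grip=[0.5,0.5,0.5,0.5,0.5,0.5],
  newtons=30,
)

```text
clock: 8.62
position: [0.4949, 0.0819, 0.2093]
ee_rot: [0.707, 0.707, 0.0, -0.0]
ft_force: [-0.2, 0.7, -0.8]
grip_width: 0.497
```

Run:
```python
from h import *
o=manip.get_obs();print(o['position'],o['grip_width'],o['ft_force'])
im=manip.camera('wrist');cv2.imwrite('pics/wrist4.png',im)
for t in ['stud_grip','stud_flange']:
    for d in manip.tip_of(t,'wrist')[:1]: print(t,round(d['score'],2),np.round(w('wrist',d['xyz']),4))
```

```text
[0.49493256 0.08193536 0.20927275] 0.49746101035512047 [-0.24827953  0.71458769 -0.80120014]
stud_grip 0.72 [0.4919 0.0802 0.1339]
stud_flange 0.73 [0.4925 0.0792 0.1213]
```

View pics/wrist4.png

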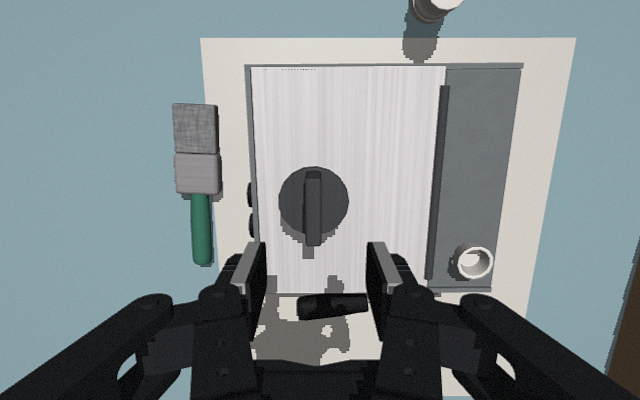

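The bar is at (313,207) px, the finger midline ≈ 316. Shifting −2 mm in x and descending beside the bar.

Request:
arm_command(
  slide=[
    [-1,-2,15],
    [0,0,20],
    [0,0,20],
    [0,0,10],
    [0,0,6],
    [0,0,4],
    [0,0,3],
    [0,0,0],
  ],
  turn=[0,0,0,0,0,0,0,0],
  grip=[0.5,0.5,0.5,0.5,0.5,0.5,0.5,0.5],
)

```text
clock: 9.43
position: [0.4932, 0.0804, 0.1314]
ee_rot: [0.707, 0.707, 0.0, 0.0]
ft_force: [0.2, 0.2, -0.3]
grip_width: 0.504
```

Request:
arm_command(
  slide=[
    [0,0,0],
    [0,0,0],
    [0,0,0],
    [0,0,0],
    [0,0,0],
    [0,0,0],
    [0,0,0],
  ],
  turn=[0,0,0,0,0,0,0],
  grip=[0.65,0.7,0.75,0.8,0.9,1,1],
)

```text
clock: 10.02
position: [0.4932, 0.0803, 0.1315]
ee_rot: [0.707, 0.707, 0.0, 0.0]
ft_force: [-1.0, 0.1, 2.1]
grip_width: 0.108
```

Run:
```python
from h import *
o=manip.get_obs();print({k:np.round(v,4) for k,v in o.items()})
im=manip.camera('wrist');cv2.imwrite('pics/wrist5.png',im)
```

```text
{'clock': np.float64(10.0167), 'joint_pos': array([-0.6827,  0.1402,  0.4656,  1.9332, -0.0713,  1.0836, -0.1887]), 'joint_velocities': array([-0.0013,  0.001 , -0.0003,  0.0003, -0.0006,  0.001 ,  0.0016]), 'tau': array([ 1.86000e-02, -3.91640e+01,  2.66000e+00, -3.46932e+01,
        3.80000e-03, -8.37000e-02, -2.47000e-02]), 'position': array([0.4932, 0.0803, 0.1315]), 'ee_rot': array([7.075e-01, 7.068e-01, 2.000e-04, 0.000e+00]), 'ft_force': array([-1.0155,  0.0714,  2.0639]), 'torque': array([-0.0249,  0.0333, -0.0005]), 'grip_width': np.float64(0.1079)}
```

View pics/wrist5.png

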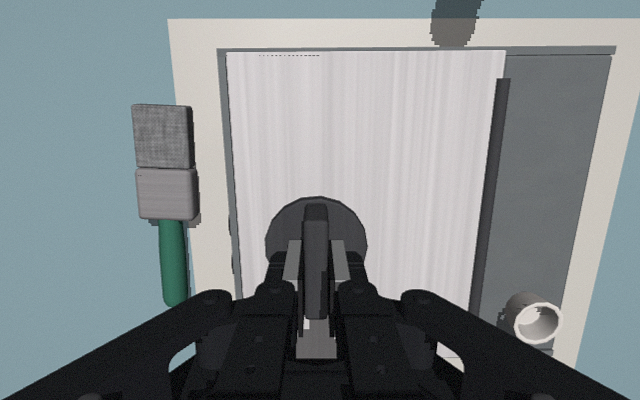

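The bar is centred between the pads, but the tips are still ~9 mm above the flange. Loosening slightly and lowering until contact before gripping.

Request:
arm_command(
  slide=[
    [0,0,0],
    [0,0,0],
    [0,0,0],
    [0,0,2],
    [0,0,2],
    [0,0,1],
  ],
  turn=[0,0,0,0,0,0],
  grip=[0.8,0.8,0.8,0.8,0.8,0.8],
)

```text
clock: 10.57
position: [0.4929, 0.0803, 0.1259]
ee_rot: [0.707, 0.707, -0.0, -0.0]
ft_force: [0.3, 0.3, -0.3]
grip_width: 0.201
```

Request:
arm_command(
  slide=[
    [0,0,1],
    [0,0,1],
    [0,0,1],
  ],
  turn=[0,0,0],
  grip=[0.8,0.8,0.8],
)

```text
clock: 10.82
position: [0.4931, 0.0803, 0.1232]
ee_rot: [0.707, 0.707, 0.0, -0.0]
ft_force: [-0.6, 0.5, 0.2]
grip_width: 0.203
```

Request:
arm_command(
  slide=[
    [0,0,0],
    [0,0,0],
    [0,0,0],
    [0,0,0],
    [0,0,0],
  ],
  turn=[0,0,0,0,0],
  grip=[0.9,1,1,1,1],
  newtons=40,
)

```text
clock: 11.23
position: [0.4931, 0.0803, 0.1232]
ee_rot: [0.707, 0.707, 0.0, 0.0]
ft_force: [1.9, -0.3, -3.3]
grip_width: 0.11
```

Request:
arm_command(
  slide=[
    [0,0,1],
    [0,0,1],
    [0,0,0],
  ],
  turn=[0,0,0],
  grip=[1,1,1],
)

```text
clock: 11.48
position: [0.4932, 0.0803, 0.1214]
ee_rot: [0.707, 0.707, 0.0, 0.0]
ft_force: [-0.7, 0.6, 2.8]
grip_width: 0.11
```

Request:
arm_command(
  slide=[
    [0,0,1],
    [0,0,1],
    [0,0,1],
    [0,0,0],
  ],
  turn=[0,0,0,0],
  grip=[1,1,1,1],
)

```text
clock: 11.82
position: [0.4931, 0.0803, 0.1182]
ee_rot: [0.707, 0.707, 0.0, 0.0]
ft_force: [0.2, -0.0, 3.3]
grip_width: 0.104
```

Request:
arm_command(
  slide=[
    [0,0,0.7],
    [0,0,0],
  ],
  turn=[0,0],
  grip=[1,1],
)

```text
clock: 11.98
position: [0.4932, 0.0803, 0.1176]
ee_rot: [0.707, 0.707, 0.0, 0.0]
ft_force: [0.2, 0.0, 3.6]
grip_width: 0.109
```

Request:
arm_command(
  slide=[
    [0,0,0.7],
    [0,0,0],
  ],
  turn=[0,0],
  grip=[1,1],
)

```text
clock: 12.15
position: [0.4932, 0.0803, 0.1169]
ee_rot: [0.707, 0.707, 0.0, 0.0]
ft_force: [-0.2, -1.0, 2.5]
grip_width: 0.104
```

Request:
arm_command(
  slide=[
    [0,0,0.7],
    [0,0,0],
  ],
  turn=[0,0],
  grip=[1,1],
)

```text
clock: 12.32
position: [0.4932, 0.0803, 0.1162]
ee_rot: [0.707, 0.707, 0.0, 0.0]
ft_force: [-0.4, -0.2, 3.6]
grip_width: 0.107
```

Request:
arm_command(
  slide=[
    [0,0,0.7],
    [0,0,0],
  ],
  turn=[0,0],
  grip=[1,1],
)

```text
clock: 12.48
position: [0.4931, 0.0803, 0.1155]
ee_rot: [0.707, 0.707, 0.0, 0.0]
ft_force: [0.1, -0.6, 4.3]
grip_width: 0.108
```

Request:
arm_command(
  slide=[
    [0,0,0.7],
    [0,0,0],
  ],
  turn=[0,0],
  grip=[1,1],
)

```text
clock: 12.65
position: [0.4931, 0.0803, 0.1148]
ee_rot: [0.707, 0.707, 0.0, 0.0]
ft_force: [0.4, -0.5, 4.9]
grip_width: 0.105
```

Request:
arm_command(
  slide=[
    [0,0,0.7],
    [0,0,0],
  ],
  turn=[0,0],
  grip=[1,1],
)

```text
clock: 12.82
position: [0.4931, 0.0803, 0.1141]
ee_rot: [0.707, 0.707, 0.0, 0.0]
ft_force: [-0.1, -0.5, 5.2]
grip_width: 0.108
```

Request:
arm_command(
  slide=[
    [0,0,0.7],
    [0,0,0],
  ],
  turn=[0,0],
  grip=[1,1],
)

```text
clock: 12.98
position: [0.4931, 0.0803, 0.1134]
ee_rot: [0.707, 0.707, 0.0, 0.0]
ft_force: [0.4, -0.6, 5.2]
grip_width: 0.104
```

Run:
```python
from h import *
o=manip.get_obs();print(o['position'],o['ft_force'])
im=manip.camera('side');cv2.imwrite('pics/side6.png',cv2.resize(im[120:220,235:365],None,fx=6,fy=6,interpolation=2))
im=manip.camera('wrist');cv2.imwrite('pics/wrist6.png',im)
print(manip.get_obs()['ft_force'])
for c in ['wrist']:
  for t in ['stud_grip','stud_flange']:
    for d in manip.tip_of(t,c)[:1]: print(c,t,round(d['score'],2),np.round(w(c,d['xyz']),4))
```

```text
[0.493119   0.08028867 0.11336405] [ 0.3809676  -0.6176798   5.20958797]
[ 1.09391162 -0.32115652  4.64382839]
wrist stud_grip 0.85 [0.4907 0.0786 0.121 ]
wrist stud_flange 0.92 [0.4913 0.0798 0.115 ]
```

View pics/wrist6.png

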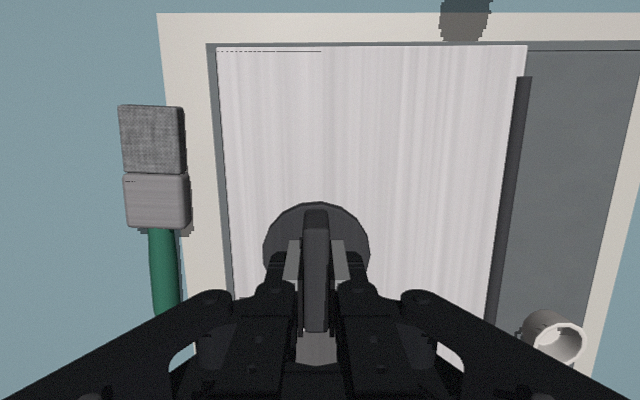

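The wrist view shows the fingers on both sides of the bar (315,270), and the stud moving in with them (grip ≈ 0.121 high, down ~13 mm from the out position at the outside estimate). No bottom yet, so I keep pushing.

Request:
arm_command(
  slide=[
    [0,0,0.7],
    [0,0,0],
  ],
  turn=[0,0],
  grip=[1,1],
)

```text
clock: 13.35
position: [0.4931, 0.0803, 0.1127]
ee_rot: [0.707, 0.707, 0.0, 0.0]
ft_force: [1.2, -0.8, 4.5]
grip_width: 0.108
```

Request:
arm_command(
  slide=[
    [0,0,0.7],
    [0,0,0],
  ],
  turn=[0,0],
  grip=[1,1],
)

```text
clock: 13.52
position: [0.4931, 0.0803, 0.112]
ee_rot: [0.707, 0.707, 0.0, 0.0]
ft_force: [0.2, -1.2, 4.8]
grip_width: 0.107
```

Request:
arm_command(
  slide=[
    [0,0,0.7],
    [0,0,0],
  ],
  turn=[0,0],
  grip=[1,1],
)

```text
clock: 13.68
position: [0.4931, 0.0803, 0.1113]
ee_rot: [0.707, 0.707, 0.0, 0.0]
ft_force: [-0.2, -1.1, 5.8]
grip_width: 0.109
```

Request:
arm_command(
  slide=[
    [0,0,0.7],
    [0,0,0],
  ],
  turn=[0,0],
  grip=[1,1],
)

```text
clock: 13.85
position: [0.4931, 0.0803, 0.1106]
ee_rot: [0.707, 0.707, 0.0, 0.0]
ft_force: [0.9, -0.3, 6.3]
grip_width: 0.109
```

Request:
arm_command(
  slide=[
    [0,0,0.7],
    [0,0,0],
  ],
  turn=[0,0],
  grip=[1,1],
)

```text
clock: 14.02
position: [0.4931, 0.0803, 0.11]
ee_rot: [0.707, 0.707, 0.0, 0.0]
ft_force: [0.8, -0.5, 6.5]
grip_width: 0.108
```

Request:
arm_command(
  slide=[
    [0,0,0.7],
    [0,0,0],
  ],
  turn=[0,0],
  grip=[1,1],
)

```text
clock: 14.18
position: [0.4931, 0.0803, 0.1093]
ee_rot: [0.707, 0.707, 0.0, 0.0]
ft_force: [-0.1, -0.3, 6.1]
grip_width: 0.107
```

Request:
arm_command(
  slide=[
    [0,0,0.7],
    [0,0,0],
  ],
  turn=[0,0],
  grip=[1,1],
)

```text
clock: 14.35
position: [0.4932, 0.0803, 0.1086]
ee_rot: [0.707, 0.707, 0.0, 0.0]
ft_force: [0.3, -1.1, 7.1]
grip_width: 0.108
```

Request:
arm_command(
  slide=[
    [0,0,0.7],
    [0,0,0],
  ],
  turn=[0,0],
  grip=[1,1],
)

```text
clock: 14.52
position: [0.4931, 0.0803, 0.1079]
ee_rot: [0.707, 0.707, 0.0, 0.0]
ft_force: [0.4, -1.8, 6.1]
grip_width: 0.111
```

Request:
arm_command(
  slide=[
    [0,0,0.7],
    [0,0,0],
  ],
  turn=[0,0],
  grip=[1,1],
)

```text
clock: 14.68
position: [0.4931, 0.0803, 0.1072]
ee_rot: [0.707, 0.707, 0.0, -0.0]
ft_force: [0.1, -0.8, 7.8]
grip_width: 0.107
```

Request:
arm_command(
  slide=[
    [0,0,0.7],
    [0,0,0],
  ],
  turn=[0,0],
  grip=[1,1],
)

```text
clock: 14.85
position: [0.4932, 0.0803, 0.1066]
ee_rot: [0.707, 0.707, 0.0, 0.0]
ft_force: [0.2, -1.8, 7.0]
grip_width: 0.107
```

Request:
arm_command(
  slide=[
    [0,0,0.5],
    [0,0,0],
  ],
  turn=[0,0],
  grip=[1,1],
)

```text
clock: 15.02
position: [0.4932, 0.0802, 0.1061]
ee_rot: [0.707, 0.707, 0.0, 0.0]
ft_force: [0.8, -0.6, 7.1]
grip_width: 0.106
```

Request:
arm_command(
  slide=[
    [0,0,0.5],
    [0,0,0],
  ],
  turn=[0,0],
  grip=[1,1],
)

```text
clock: 15.18
position: [0.4931, 0.0803, 0.1056]
ee_rot: [0.707, 0.707, 0.0, -0.0]
ft_force: [-0.2, -1.4, 6.4]
grip_width: 0.111
```

Request:
arm_command(
  slide=[
    [0,0,0.6],
    [0,0,0],
  ],
  turn=[0,0],
  grip=[1,1],
)

```text
clock: 15.35
position: [0.4931, 0.0803, 0.105]
ee_rot: [0.707, 0.707, 0.0, -0.0]
ft_force: [-0.1, -0.5, 6.9]
grip_width: 0.109
```

Request:
arm_command(
  slide=[
    [0,0,0.6],
    [0,0,0],
  ],
  turn=[0,0],
  grip=[1,1],
)

```text
clock: 15.52
position: [0.4932, 0.0803, 0.1044]
ee_rot: [0.707, 0.707, 0.0, -0.0]
ft_force: [-0.3, -0.8, 7.4]
grip_width: 0.103
```

Request:
arm_command(
  slide=[
    [0,0,0.6],
    [0,0,0],
  ],
  turn=[0,0],
  grip=[1,1],
)

```text
clock: 15.68
position: [0.4932, 0.0803, 0.1038]
ee_rot: [0.707, 0.707, 0.0, -0.0]
ft_force: [0.5, -1.2, 7.3]
grip_width: 0.105
```

Request:
arm_command(
  slide=[
    [0,0,0.5],
    [0,0,0],
  ],
  turn=[0,0],
  grip=[1,1],
)

```text
clock: 15.85
position: [0.4932, 0.0803, 0.1034]
ee_rot: [0.707, 0.707, 0.0, 0.0]
ft_force: [-1.3, -1.0, 8.4]
grip_width: 0.105
```

Request:
arm_command(
  slide=[
    [0,0,0.5],
    [0,0,0],
  ],
  turn=[0,0],
  grip=[1,1],
)

```text
clock: 16.02
position: [0.4932, 0.0803, 0.103]
ee_rot: [0.707, 0.707, 0.0, -0.0]
ft_force: [-1.7, -1.8, 10.4]
grip_width: 0.107
```

Request:
arm_command(
  slide=[
    [0,0,0.5],
    [0,0,0],
  ],
  turn=[0,0],
  grip=[1,1],
)

```text
clock: 16.18
position: [0.4932, 0.0803, 0.1027]
ee_rot: [0.707, 0.707, 0.0, -0.0]
ft_force: [-3.0, -2.2, 12.7]
grip_width: 0.109
```

Sharp rise at z ≈ 0.103 (12.7 N): it has bottomed. Turning clockwise gently.

Request:
arm_command(
  slide=[
    [0,0,0],
    [0,0,0],
    [0,0,0],
    [0,0,0],
  ],
  turn=[3,3,4,4],
  grip=[1,1,1,1],
)

```text
clock: 16.52
position: [0.493, 0.0803, 0.1027]
ee_rot: [0.789, 0.614, 0.0, -0.0]
ft_force: [-4.1, -0.3, 13.1]
grip_width: 0.111
```

Run:
```python
from h import *
o=manip.get_obs();print(o['position'],o['ft_force'],o['torque'],R.from_quat(o['ee_rot']).as_matrix()[:,1])
```

```text
[0.4930133  0.08030181 0.10267607] [-4.05759529 -0.30357448 13.06776172] [-0.22714084  0.8524883   0.10872502] [ 9.69217963e-01 -2.46204011e-01 -3.53217209e-04]
```

Request:
arm_command(
  slide=[
    [0,0,0],
    [0,0,0],
    [0,0,0],
    [0,0,0],
    [0,0,0],
  ],
  turn=[5,5,5,5,5],
  grip=[1,1,1,1,1],
)

```text
clock: 16.93
position: [0.4926, 0.0805, 0.1026]
ee_rot: [0.904, 0.428, -0.0, -0.001]
ft_force: [-5.2, 0.0, 13.5]
grip_width: 0.106
```

Run:
```python
from h import *
o=manip.get_obs();print(o['position'],o['ft_force'],o['torque'],R.from_quat(o['ee_rot']).as_matrix()[:,1])
```

```text
[0.49259333 0.0805164  0.10256907] [-5.18721173  0.04346741 13.51883434] [-0.06655324  1.26866352  0.09192104] [ 0.77389016 -0.63331845 -0.0013254 ]
```

Request:
arm_command(
  slide=[
    [-0.3,-0.4,0],
    [0,0,0],
    [0,0,0],
    [0,0,0],
    [0,0,0],
  ],
  turn=[5,5,5,5,5],
  grip=[1,1,1,1,1],
)

```text
clock: 17.35
position: [0.4923, 0.0809, 0.1026]
ee_rot: [0.975, 0.223, -0.0, -0.001]
ft_force: [-5.0, -0.3, 13.5]
grip_width: 0.108
```

Run:
```python
from h import *
o=manip.get_obs();print(o['position'],o['ft_force'],o['torque'],R.from_quat(o['ee_rot']).as_matrix()[:,1])
```

```text
[0.49228586 0.08089027 0.10264796] [-5.03090087 -0.3321317  13.50577504] [0.1940101  1.06321831 0.08978374] [ 0.43393751 -0.90094201 -0.0013179 ]
```

Request:
arm_command(
  slide=[
    [0,0,0],
    [0,0,0],
    [0,0,0],
    [0,0,0],
    [0,0,0],
  ],
  turn=[5,5,5,3,0],
  grip=[1,1,1,1,1],
)

```text
clock: 17.77
position: [0.4922, 0.0812, 0.1026]
ee_rot: [0.998, 0.068, -0.0, -0.001]
ft_force: [-5.2, 2.2, 13.7]
grip_width: 0.106
```

Run:
```python
from h import *
o=manip.get_obs();print(o['position'],o['ft_force'],o['torque'],R.from_quat(o['ee_rot']).as_matrix()[:,1])
```

```text
[0.49215031 0.08124175 0.10259609] [-5.15391911  2.17340721 13.65930852] [ 0.33816419  1.07880234 -0.07091336] [ 0.13520918 -0.99081589 -0.00153277]
```

The turn has reached 82° (1.43 rad). Torque reversed slightly and stayed small. Quick look before easing out.

Run:
```python
from h import *
cv2.imwrite('pics/wrist7.png',manip.camera('wrist'))
```

```text
(no output)
```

View pics/wrist7.png

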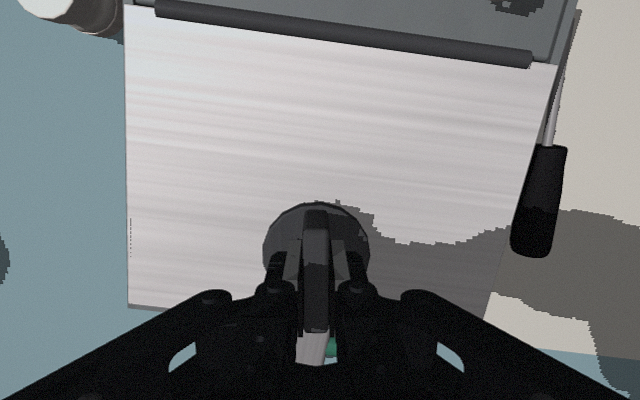

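The bar at (315,270) px is still square in the jaws and has turned with them relative to the plate. Easing out by feel while holding the angle.

Request:
arm_command(
  slide=[
    [0,0,-0.5],
    [0,0,-0.5],
    [0,0,-0.5],
    [0,0,-0.5],
    [0,0,-0.5],
    [0,0,0],
  ],
  turn=[0,0,0,0,0,0],
  grip=[1,1,1,1,1,1],
)

```text
clock: 18.32
position: [0.4921, 0.0812, 0.1047]
ee_rot: [0.998, 0.07, -0.0, -0.001]
ft_force: [-2.2, 2.6, 6.5]
grip_width: 0.106
```

Request:
arm_command(
  slide=[
    [0,0,-0.5],
    [0,0,-0.5],
    [0,0,0],
  ],
  turn=[0,0,0],
  grip=[1,1,1],
)

```text
clock: 18.57
position: [0.4921, 0.0812, 0.1057]
ee_rot: [0.998, 0.07, -0.0, -0.001]
ft_force: [-1.7, 2.0, 6.9]
grip_width: 0.109
```

Request:
arm_command(
  slide=[
    [0,0,-0.5],
    [0,0,-0.3],
    [0,0,0],
  ],
  turn=[0,0,0],
  grip=[1,1,1],
)

```text
clock: 18.82
position: [0.4921, 0.0812, 0.1065]
ee_rot: [0.998, 0.07, -0.0, -0.001]
ft_force: [-2.2, 2.2, 7.1]
grip_width: 0.108
```

Request:
arm_command(
  slide=[
    [0,0,0],
    [0,0,0],
    [0,0,0],
    [0,0,0],
    [0,0,0],
  ],
  turn=[0,0,0,0,0],
  grip=[0.85,0.8,0.75,0.7,0.65],
)

```text
clock: 19.23
position: [0.4926, 0.0807, 0.1065]
ee_rot: [0.998, 0.069, 0.0, -0.0]
ft_force: [-0.4, 0.5, 5.2]
grip_width: 0.35
```

Request:
arm_command(
  slide=[
    [0,0,-1],
    [0,0,-1],
    [0,0,-1],
    [0,0,0],
  ],
  turn=[0,0,0,0],
  grip=[0.65,0.65,0.65,0.65],
)

```text
clock: 19.57
position: [0.4923, 0.0803, 0.1093]
ee_rot: [0.998, 0.069, -0.0, 0.0]
ft_force: [-0.1, 0.2, -0.1]
grip_width: 0.352
```

Run:
```python
from h import *
o=manip.get_obs();print(o['position'],o['ft_force'])
cv2.imwrite('pics/wrist8.png',manip.camera('wrist'))
for t in ['stud_grip','stud_flange']:
    for d in manip.tip_of(t,'wrist')[:1]: print(t,round(d['score'],2),np.round(w('wrist',d['xyz']),4))
```

```text
[0.49225098 0.08028793 0.10926419] [-0.13551921  0.19281186 -0.05417223]
stud_grip 0.8 [0.4899 0.0769 0.1208]
stud_flange 0.67 [0.4943 0.0768 0.1067]
```

View pics/wrist8.png

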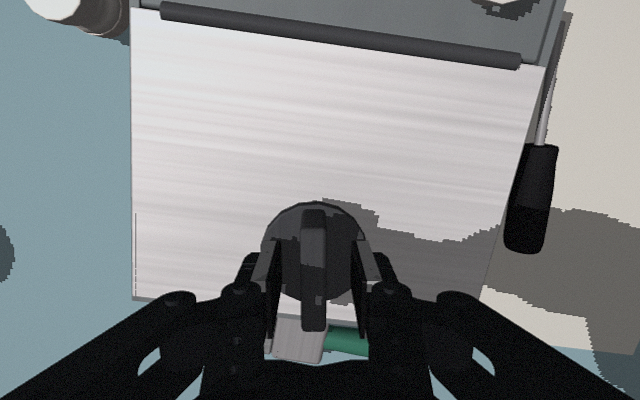

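Force is zero and the bar at (313,270) px has stayed in, with the fingers clear of it. Withdrawing upward.

Request:
arm_command(
  slide=[
    [0,0,-3],
    [0,0,-6],
    [0,0,-12],
    [0,0,-20],
    [0,0,-30],
    [0,0,-30],
    [0,0,-20],
    [0,0,0],
  ],
  turn=[0,0,0,0,0,0,0,0],
  grip=[0.65,0.65,0.65,0.65,0.65,0.65,0.65,0.65],
)

```text
clock: 20.38
position: [0.4946, 0.0805, 0.2352]
ee_rot: [0.998, 0.069, 0.003, -0.001]
ft_force: [0.9, 0.3, 0.0]
grip_width: 0.35
```

Run:
```python
from h import *
o=manip.get_obs();print(o['position'],o['ft_force'])
for c in ['wrist','side','scene']:
  im=manip.camera(c)
  cv2.imwrite(f'pics/{c}9.png',im if c=='wrist' else cv2.resize(im[105:255,200:400] if c=='side' else im[105:255,250:450],None,fx=4,fy=4,interpolation=2))
  for t in ['stud_grip','stud_flange','cover_hinge','cover_push']:
    for d in manip.tip_of(t,c)[:1]: print(c,t,round(d['score'],2),np.round(w(c,d['xyz']),4))
```

```text
[0.49457286 0.08051396 0.2351645 ] [0.87770378 0.32474161 0.01543295]
wrist stud_grip 0.81 [0.4883 0.079  0.1159]
wrist stud_flange 0.58 [0.4915 0.078  0.1002]
wrist cover_hinge 0.68 [0.5804 0.0856 0.0825]
wrist cover_push 0.75 [0.4912 0.08   0.1005]
side stud_grip 0.43 [0.4941 0.0816 0.1215]
side stud_flange 0.58 [0.4909 0.0818 0.1131]
side cover_hinge 0.82 [0.5847 0.0837 0.0906]
side cover_push 0.87 [0.4677 0.1408 0.0893]
scene stud_grip 0.45 [0.4928 0.0781 0.1235]
scene stud_flange 0.73 [0.4896 0.0776 0.1081]
scene cover_hinge 0.57 [0.5852 0.0781 0.0904]
scene cover_push 0.68 [0.4642 0.1371 0.0908]
```

View pics/wrist9.png

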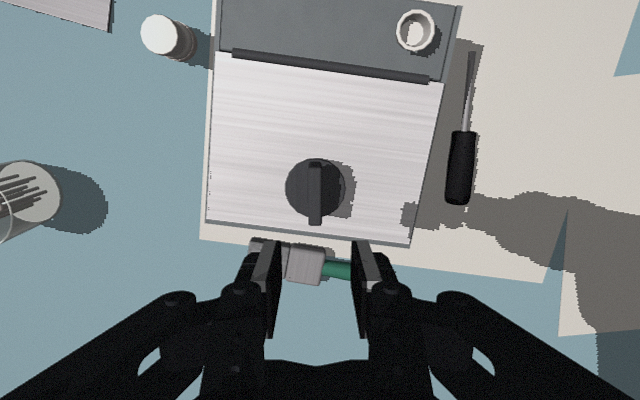

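View pics/side9.png

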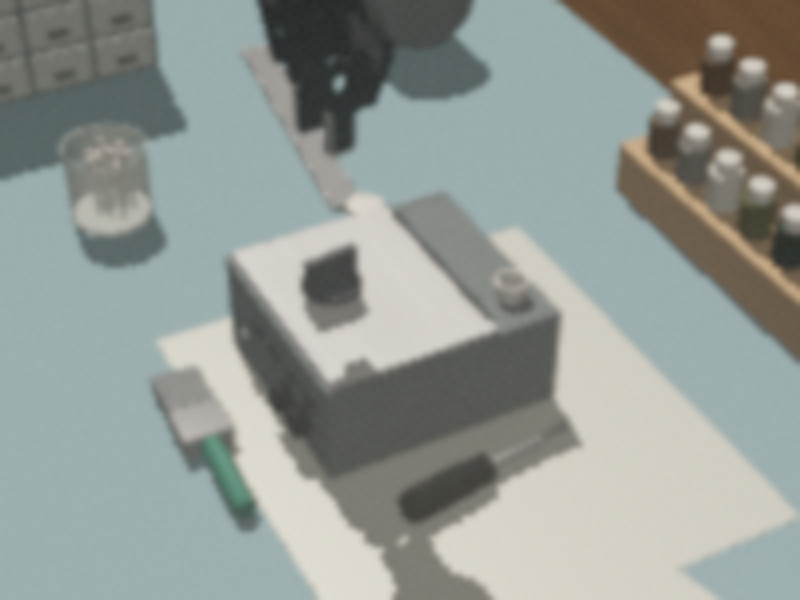

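The cover is flat and shut. The bar at (315,190) px stands across the hinge line. The stud stays in: the grip point is at ≈ 0.12 (fully out would be 0.134), with nothing touching it. Cap, jar, driver and brush look unmoved. Handing in.

```bash
python3 -c "
from workcell import manip
print(manip.hand_in())"
```

```text
the job is handed in; nothing more can be done
None
```

The cover is shut and the stud is pushed in, turned and, by every check I could make, locked. I handed the job in at about 21 s.

- **Cover:** I swung it down with closed fingertips near its free edge. It seated at a height of 0.090 m with about 13 N.
- **Push:** I gripped the stud's bar with the fingertips on the flange and pushed in small steps. Force rose sharply about 19 mm in, and I stopped at 12.7 N. It stayed at 13.7 N or below during the turn.
- **Turn:** I turned it 82° clockwise. At each check the torque was at most about 0.11 N m.
- **Lock:** I eased out about 4 mm, opened the gripper and lifted clear. The force was zero and the stud stayed in.

The last pictures show the cover flat and the bar at right angles to the hinge line. The nearby cap, jar, driver and brush look unmoved, but I did not check the coach, the other jar, the tub or the straightedge individually.

- **Depth estimates disagree:** the wrist camera puts the stud's grip point at 0.116 m high, and the scene and side cameras at 0.121 to 0.124 m. All are well below the fully out height of 0.134 m.
- **One bad detection:** the wrist network's final cover_push point landed on the stud. I ignored it because the other two cameras agreed with each other.

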